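# Restock the paint drawer

### The job

Restock the row of round paint jars in the open drawer of the wooden chest: first bring the older round jar, which stands in the drawer, right up to the drawer's front panel in its own row, then stand the new round jar from the table behind it in the same row. Then slide the drawer fully shut without slamming it. Set the jars down gently and upright, leave the square carton standing in its own row, and do not disturb the cup, the plate or the tube on the table.

Things in the scene. Friction and masses are not known exactly. Their poses are not given: they have to be found in the camera images.
- chest: low wooden paint chest, fixed to the table, 225 mm deep (x), 250 mm wide (y), 112 mm high, with one drawer that opens on its front (-x) side. Origin: centre of its underside, on the table. Its x axis points into the chest, away from the drawer front; y is to the left seen from the front; its front edge is at x = -112.5 mm.
- drawer (a joint): how far the drawer is pulled out, in m: 0 = fully shut, 0.19 = the outer stop; it starts open by about 0.165 to 0.185. It slides along the chest's -x axis as it opens, stays where it is left and takes about 3 N to move.
- drawer_face (a point): middle of the top edge of the drawer's front panel, on its outer face, 106 mm above the table; moves with the drawer. The wooden panel is 12 mm thick and 246 mm wide; x points into the drawer, y left seen from the front, z up. A brass knob (26 mm across, standing 24 mm out) sits in the middle, 64 mm below this edge; the plain face above it can be pushed.
- drawer_front (a point): point on the drawer's inner floor (17 mm above the table), mid-width, at the front panel's inner face; moves with the drawer. x points into it, y left, z up. Inside: 205 mm long, 212 mm wide. A divider at y = 0 makes two rows with middles at y = +-53 mm; divider and side walls are 6 and 5 mm thick, 25 mm high. Only x = 0 to (joint value) is clear of the chest's top.
- old_jar: the older round jar, standing in one of the two rows of the drawer, about 85 to 135 mm behind the front panel's inner face: a white cylinder 58 mm across and 60 mm high with a black lid 57 mm across, 80 mm high in all, about 0.2 kg. Origin: centre of its underside, z up.
- new_jar: the new round jar, standing on the table beside the chest's open drawer, to the left or right; the same as the older jar: 58 mm across, 80 mm high with its black lid, about 0.2 kg. Origin: centre of its underside, z up.
- carton: square cardboard carton 56 x 56 mm and 74 mm high in the drawer's other row; it stays there. Origin: centre of its underside.
- cup: grey cup, 84 mm across and 100 mm high, standing empty on the table on the side where the new jar is not; leave it. Origin: centre of its underside.
- plate: white plate 180 mm across on the table, to the left beside the chest; leave it. Origin: centre of its underside.
- tube: white paint tube lying on the table to the right beside the chest, 122 mm long with its black cap, 32 mm wide and 18 mm high; leave it. Origin: middle of its body's underside; the cap points along +x.
Things that resemble listed ones, but are neither listed nor needed, are in the scene too. Leave any purple look-alike of the old_jar alone. Leave any red look-alike of the new_jar alone.

How it is judged:
By the outcome, as a careful person would: the job done as asked, in the order asked, and still so for the second after the job is handed in, with the robot touching nothing.
It also fails if it takes over 64 s, if anything falls off the work surface, if the arm or the gripper's body presses on something with over 40 N, if the wrist force passes 120 N, or if a joint passes its speed limit or range.

### The arm

A 6-joint arm with a two-finger parallel gripper is mounted at the origin on the work surface. World frame = base frame: x ahead of the robot, y to its left, z up, the work surface at z = 0. Lengths are in m, angles in degrees, forces in N, time in s.
With the tool pointing down it reaches from about 0.4 to 0.825 m from the base axis. Payload 7 kg.
Tool frame: the origin (TCP) lies midway between the tips of the shut fingers; the grasp point (between the pads) lies 19 mm behind it; z points along the fingers, y is the line along which they close (so a half turn about z gives the same grasp; the last joint's range is limited). The gripper opens to 88 mm and grips with 3 to 60 N. Pads are 19 mm wide; open, the fingers measure 130 mm over their backs; the gripper's body (78 mm by 193 mm) begins 47 mm behind the grasp point.
Start: joints at [-50.013, 20.546, 0.682, 0, -70.136, -16.507], TCP at [0.269, -0.619, 0.227] pointing down, gripper open.
Joint ranges: [-176.03, 176.03], [-82.01, 121.73], [-58.28, 71.71], [-173.87, 95.51], [-174.79, -0.11], [-173.66, 173.66]. Speed limits (degrees/s): [136.94, 136.94, 172.46, 180, 180, 180].

### API

Orientations are given as a 3x3 rotation matrix whose columns are the frame's x, y, z axes.
In Python, from rig import robot gives the robot as it stands. Calls block until the motion is done:
- robot.goto(position, orientation): joint-space move of the TCP to a pose.
- robot.servo_line(position, ori=None, speed=0.15): straight line of the TCP; ori=None keeps the orientation; speed is the mean speed in m/s.
- robot.movej(angles): joint-space move.
- robot.move_gripper(opening): opening from 0.0 (shut) to 1.0 (fully open); the grip force is fixed at half the most; returns when the fingers have stopped.
- robot.dwell(seconds).
- robot.ik(position, orientation): joint angles nearest the present ones, or None.
- robot.grab_frame(name): name is "scene" or "top" or "wrist"; returns (picture, depth): 400x640x3 uint8, red, green, blue; 400x640 float32, m along the optical axis (not along the pixel's ray), 0 where there is no reading.
- robot.camera_info(name): a dict with "vfov" (degrees; the focal length in pixels is half the picture's height over the tangent of half this angle, whatever the lens; pixels are square), "cx", "cy" (the principal point, pixels), "k1" (the pictures are not rectified: a ray, as slopes to the right and down, at radius r is drawn at 1 + k1 r^2 times it, then the intrinsics apply), "view" (4x4, takes a point from world to camera coordinates); the wrist camera has in their place "T_tool_cam" (4x4, takes a point from camera to tool coordinates, whose origin is the TCP and whose axes are the flange's). Camera axes: x right, y down, z forward; pixel columns grow to the right and rows downward; lengths in m; the calibration is good to about 2 mm. A picture is of the moment at which its call begins: read the wrist's pose just before it. camera_info takes no time and is no camera call.
A pose or a line that the arm cannot do raises robot.Unreachable and nothing moves.
- robot.job_done(): hands the job in; it is judged then, once.
Readings, each from a call of its own:
- robot.read_t(): time.
- robot.read_qpos(): joint angles.
- robot.read_qvel(): joint speeds.
- robot.read_effort(): joint torques, N m.
- robot.read_position(): TCP position.
- robot.read_tcp_rot(): TCP orientation.
- robot.read_force(): force on the tool from outside, world axes, zero at the start.
- robot.read_ft_torque(): the same for the moment, N m.
- robot.read_grip_width(): opening from 0.0 (shut) to 1.0 (fully open).
- robot.read_finger_force(): force on a finger pad.
Only numpy, scipy, OpenCV 4.12 (cv2) and the standard library are available. Lean on these libraries where they do the work, as an engineer would, in place of code of your own. Each camera call takes 0.05 s, during which the arm holds its last target. There are 200 camera calls.

## Working session

There is one attempt and no reset: what is moved stays moved. The work goes in short steps, each a Python script; the robot and the scene stay as the last script left them, time stands still between calls to the robot, and variables do not carry over. Pictures are saved under pics/ and viewed, at most 10 in all, crops included, and the job is handed in when it is done.

```bash
ls; mkdir -p pics
cat > h.py <<'E'
import numpy as np, cv2
from rig import robot
def K(n):
    c=robot.camera_info(n); f=200/np.tan(np.radians(c["vfov"]/2)); return c,f
def slopes(n,u,v):
    c,f=K(n); x=(np.asarray(u,float)-c["cx"])/f; y=(np.asarray(v,float)-c["cy"])/f
    rd=np.hypot(x,y); r=rd.copy()
    for _ in range(30): r=rd/(1+c["k1"]*r*r)
    s=np.where(rd>0,r/np.maximum(rd,1e-12),1); return x*s,y*s
def T(n,pose=None):
    c,_=K(n)
    if n!="wrist": return np.linalg.inv(np.array(c["view"]))
    M=np.eye(4); M[:3,3]=pose[0]; M[:3,:3]=pose[1]; return M@np.array(c["T_tool_cam"])
def cloud(n,d,pose=None):
    v,u=np.mgrid[0:400,0:640]; x,y=slopes(n,u,v); M=T(n,pose)
    return np.stack([x*d,y*d,d],-1)@M[:3,:3].T+M[:3,3]
def plane(n,u,v,z,pose=None):
    x,y=slopes(n,u,v); M=T(n,pose); d=np.stack([x,y,np.ones_like(x)],-1)@M[:3,:3].T
    return M[:3,3]+d*((z-M[2,3])/d[...,2])[...,None]
def save(n,im): cv2.imwrite("pics/"+n+".png",im[...,::-1])
E
python3 - <<'E'
from h import *
for n in("scene","top"):
    im,d=robot.grab_frame(n); save(n+"0",im); np.savez(n+"0.npz",im=im,d=d); print(robot.camera_info(n),d.min(),d.max())
print(robot.camera_info("wrist"),robot.read_tcp_rot(),robot.read_t())
E
```

```text
pics
{'vfov': 47.61308264450585, 'cx': 308.1090293112384, 'cy': 209.01587835991097, 'k1': -0.044589749564367, 'view': array([[ 0.80703386,  0.59048361, -0.0050457 , -0.48467575],
       [ 0.49908425, -0.68663243, -0.52863108, -0.25203467],
       [-0.31561253,  0.42410495, -0.84883669,  1.46058527],
       [ 0.        ,  0.        ,  0.        ,  1.        ]])} 0.0 3.14341
{'vfov': 42.5533841142052, 'cx': 314.69298079438, 'cy': 197.56183400516488, 'k1': -0.012887453562318945, 'view': array([[ 0.02938952, -0.99919636,  0.02725619, -0.04107383],
       [-0.99544969, -0.03173027, -0.08985047,  0.59490345],
       [ 0.09064311, -0.02449151, -0.99558224,  1.34274894],
       [ 0.        ,  0.        ,  0.        ,  1.        ]])} 0.0 2.2907894
{'vfov': 68.3649020108204, 'cx': 320.22901003030324, 'cy': 193.32361879088353, 'k1': -0.01805036845092392, 'T_tool_cam': array([[-3.95415612e-04, -9.52778325e-01, -3.03666441e-01,
         8.31382276e-02],
       [ 9.99999778e-01, -2.13699039e-04, -6.31639475e-04,
         1.30548855e-03],
       [ 5.36919174e-04, -3.03666623e-01,  9.52778198e-01,
        -1.59310441e-01],
       [ 0.00000000e+00,  0.00000000e+00,  0.00000000e+00,
         1.00000000e+00]])} [[-9.17258903e-01 -3.98290838e-01 -7.16189570e-04]
 [-3.98291460e-01  9.17257972e-01  1.31356370e-03]
 [ 1.33750205e-04  1.49013019e-03 -9.99998881e-01]] 0.1
```

View pics/top0.png

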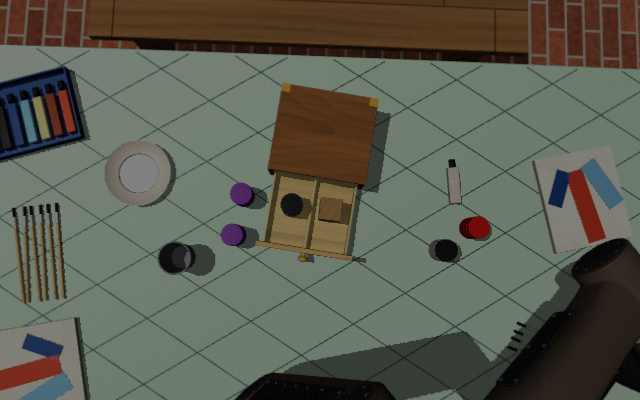

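View pics/scene0.png

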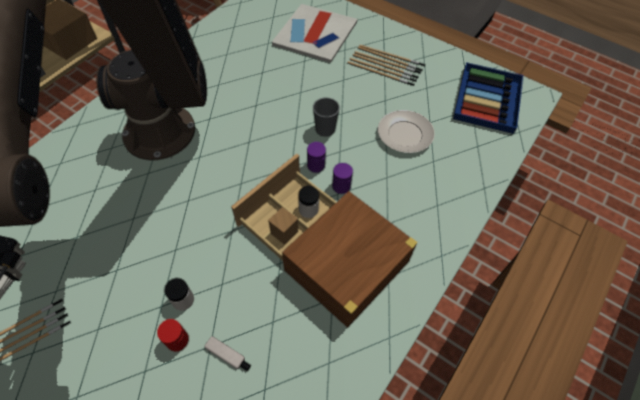

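Top view: two black-lidded jars. The one at (291,205), inside the drawer's left row, fits old_jar. The one at (446,250), on the table to the right, fits new_jar because the cup at (176,257) is on the left. The purple jars at (242,194) and (233,235) and the red one at (475,228) are look-alikes, so I leave them alone. Next I confirm this with one crop and measure.

```bash
cat > m.py <<'E'
from h import *
z=np.load("top0.npz"); im,d=z["im"],z["d"]; P=cloud("top",d)
save("crop0",cv2.resize(im[160:280,220:500],None,fx=2.8,fy=2.8,interpolation=cv2.INTER_CUBIC))
def rect(m):
    k,l,s,_=cv2.connectedComponentsWithStats(m.astype(np.uint8)); i=1+np.argmax(s[1:,4]); m=l==i
    r=cv2.minAreaRect((P[m][:,:2]*1000).astype(np.float32)); return r,np.round(cv2.boxPoints(r),1).tolist(),np.median(P[m][:,2]),m.sum()
w=np.zeros((400,640),bool); w[70:195,250:400]=1
print("chest",rect(w&(abs(P[...,2]-.112)<.012)))
w[:]=0; w[195:225,315:350]=1
print("carton",rect(w&(P[...,2]>.075)))
w[:]=0; w[232:265,250:360]=1
print("panel",rect(w&(P[...,2]>.095)))
for nm in ("top","scene"):
    z=np.load(nm+"0.npz"); im,d=z["im"],z["d"]; hsv=cv2.cvtColor(im,cv2.COLOR_RGB2HSV)
    Q=cloud(nm,d)
    for name,zt,c in [("old",.097,(291,205) if nm=="top" else (308,194)),("new",.08,(446,250) if nm=="top" else (176,288))]:
        u,v=c; m=np.zeros((400,640),np.uint8); m[v-16:v+16,u-16:u+16]=1
        m=m.astype(bool)&(abs(Q[...,2]-zt)<.006)&(im.max(-1)<60)
        pts=plane(nm,*np.nonzero(m)[::-1],zt)
        (x,y),r=cv2.minEnclosingCircle((pts[:,:2]*1000).astype(np.float32))
        print(nm,name,np.round(pts.mean(0)*1000,1),"circ",round(x,1),round(y,1),round(r,1),m.sum(),"z",np.median(Q[m][:,2]))
E
python3 m.py
```

```text
chest (((753.6347045898438, -37.15826416015625), (250.58255004882812, 226.15528869628906), 82.42106628417969), [[625.0, -146.39999389648438], [849.2000122070312, -176.3000030517578], [882.2000122070312, 72.0999984741211], [658.0999755859375, 102.0]], np.float64(0.11062769816409024), np.int64(8602))
carton (((526.336669921875, -47.45161437988281), (67.58533477783203, 144.61187744140625), 68.25760650634766), [[446.70001220703125, -52.099998474121094], [581.0, -105.5999984741211], [606.0, -42.79999923706055], [471.70001220703125, 10.699999809265137]], np.float64(0.08951105348845889), np.int64(489))
panel (((460.4559020996094, 2.1297225952148438), (245.86326599121094, 19.989957809448242), 82.36138916015625), [[434.20001220703125, -118.4000015258789], [454.0, -121.0], [486.70001220703125, 122.5999984741211], [466.8999938964844, 125.30000305175781]], np.float64(0.10450363082768954), np.int64(480))
top old [571.7  37.5  97. ] circ 571.8 37.8 27.9 365 z 0.09565907548969199
top new [ 466.9 -362.6   80. ] circ 467.0 -362.5 28.7 363 z 0.0784935810570957
scene old [577.8  33.5  97. ] circ 576.7 33.1 29.5 293 z 0.09600504295921941
scene new [ 472.2 -366.2   80. ] circ 472.4 -365.5 27.9 370 z 0.08018480465335598
```

View pics/crop0.png

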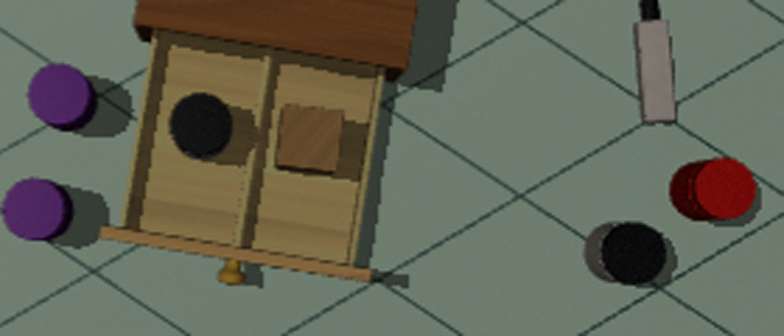

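The crop shows a black-lidded white jar in the drawer's left row (crop 200,125). It also shows the black-lidded white jar on the table (crop 633,253) next to the red look-alike (725,188). These are old_jar and new_jar. The two static views differ by about 5 mm, so I take a wrist view over the drawer.

```bash
cat >> h.py <<'E'
def R(yaw):  # tool y axis at angle yaw (deg), pointing down
    a=np.radians(yaw); y=np.array([np.cos(a),np.sin(a),0]); z=np.array([0,0,-1.]); return np.stack([np.cross(y,z),y,z],1)
def wrist(n):
    p=(np.array(robot.read_position()),np.array(robot.read_tcp_rot())); im,d=robot.grab_frame("wrist"); save(n,im)
    np.savez(n+".npz",im=im,d=d,p=p[0],r=p[1]); return im,d,p
E
python3 - <<'E'
from h import *
robot.goto([.5,.02,.25],R(82.4)); im,d,p=wrist("w1"); print(robot.read_t(),p[0],robot.read_force())
P=cloud("wrist",d,p)
for z in (.106,.097,.091,.112):
  m=abs(P[...,2]-z)<.004
  k,l,s,c=cv2.connectedComponentsWithStats(m.astype(np.uint8))
  for i in range(1,k):
    if s[i,4]>400:
      r=cv2.minAreaRect((P[l==i][:,:2]*1000).astype(np.float32)); print(z,s[i].tolist(),np.round(np.r_[r[0],r[1],r[2]],1))
E
```

```text
2.5667 [0.50007146 0.01956747 0.24994932] [-0.4035422   0.15751372  0.3186749 ]
0.106 [178, 137, 239, 13, 2935] [456.4   2.  245.   12.3  82.3]
0.097 [567, 31, 41, 85, 559] [429.8 297.9  79.7  31.3   2. ]
0.097 [320, 214, 48, 45, 1713] [572.   37.8  55.2  55.9  85.8]
0.091 [597, 32, 43, 79, 502] [429.4 342.7  40.6  74.3  86.9]
0.091 [233, 214, 52, 46, 1767] [562.9 -61.7  55.9  57.   85.9]
0.112 [207, 297, 197, 40, 5739] [667.7 -23.4 243.2  54.9  82.6]
```

View pics/w1.png

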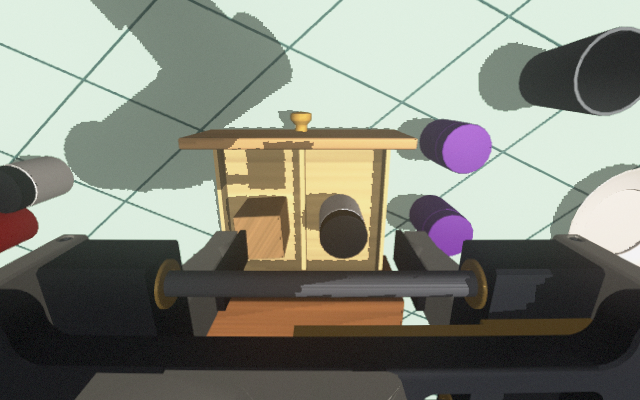

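Wrist view: panel top edge at row 137, old jar lid at (343,235), carton at (260,237). The fits are sharp: panel 12.3×245 mm, jar at (572.0, 37.8), yaw −7.6°. Now I bring the old jar forward.

```bash
cat >> h.py <<'E'
YAW=82.35; ey=R(YAW)[:2,1]; ex=np.array([ey[1],-ey[0]])
O=np.array([.4564,.0020])+.006*ex
def D(x,y,z): return [*(O+x*ex+y*ey),z]
def F(): return np.mean([robot.read_force() for _ in range(3)],0)
E
python3 - <<'E'
from h import *
robot.move_gripper(.86)
q=np.array([.572,.0378])-O; x0,y0=q@ex,q@ey; print(x0,y0)
robot.goto(D(x0,y0,.14),R(YAW)); robot.servo_line(D(x0,y0,.053),speed=.08)
robot.move_gripper(0); print("grip",robot.read_grip_width()*88,robot.read_finger_force(),F())
f0=F(); robot.servo_line(D(x0,y0,.063),speed=.04); print("lift",F()-f0)
robot.servo_line(D(33,53,63)if 0 else D(.034,.053,.063),speed=.07)
robot.servo_line(D(.034,.053,.0535),speed=.025); robot.dwell(.2); f1=F(); print("down",f1-f0)
for i in range(10):
    robot.servo_line(D(.033-.001*i,.053,.0535),speed=.01); f=F()-f1; print(i,np.round(f,2),np.round(f[:2]@ex,2))
    if f[:2]@ex>2: break
p,r=robot.read_position(),robot.read_tcp_rot(); print(p,r[2],robot.read_t())
E
```

```text
0.10380538687625605 0.050870197689371364
grip 57.796639761612106 30.000486527569592 [-1.213312   -0.59373421  2.84599852]
lift [ 1.00783597  1.0594586  -5.34617175]
down [ 0.66677314  0.7040927  -4.68588653]
0 [-0.16 -1.11 -0.79] -0.01
1 [ 0.79  0.37 -1.1 ] 0.74
2 [ 0.67  1.11 -0.24] 0.52
3 [ 0.83  0.82 -0.65] 0.71
4 [ 2.51 -1.42 -1.45] 2.67
[0.498388   0.0499251  0.05360038] [-4.71423211e-04  1.73296835e-04 -9.99999874e-01] 8.875
```

Run:
```python
from h import *
x=.029
for z in (.053,.0525,.052):
    robot.servo_line(D(x,.053,z),speed=.01); f=F(); print(z,np.round(f,2))
    if f[2]>2: break
robot.move_gripper(.84); robot.servo_line(D(x,.053,.16),speed=.15)
robot.goto(D(.04,.03,.25),R(YAW)); robot.dwell(.2); im,d,p=wrist("w2"); P=cloud("wrist",d,p)
for z in (.106,.097,.091):
  m=abs(P[...,2]-z)<.004
  k,l,s,c=cv2.connectedComponentsWithStats(m.astype(np.uint8))
  for i in range(1,k):
    if s[i,4]>400:
      r=cv2.minAreaRect((P[l==i][:,:2]*1000).astype(np.float32)); q=np.array(r[0])/1000-O
      print(z,s[i].tolist(),np.round(np.r_[r[0],r[1],r[2]],1),np.round([q@ex*1000,q@ey*1000],1))
robot.move_gripper(1); robot.goto([.469,-.364,.24],R(36)); im,d,p=wrist("w3"); P=cloud("wrist",d,p)
m=abs(P[...,2]-.08)<.004
k,l,s,c=cv2.connectedComponentsWithStats(m.astype(np.uint8))
for i in range(1,k):
    if s[i,4]>400:
      r=cv2.minAreaRect((P[l==i][:,:2]*1000).astype(np.float32)); print(im[l==i].mean(0),s[i].tolist(),np.round(np.r_[r[0],r[1],r[2]],1))
print(robot.read_t())
```

```text
0.053 [ 0.1  -0.43  1.35]
0.0525 [-0.85 -0.88  6.67]
0.106 [171, 134, 241, 12, 2865] [456.5   2.6 244.9  11.4  82.2] [-6.   0.6]
0.097 [563, 24, 46, 87, 594] [426.9 299.1  34.5  79.3  84.7] [-74.8 290.5]
0.097 [316, 146, 53, 51, 2094] [498.8  50.6  56.1  55.5  83. ] [29.5 53.8]
0.091 [594, 27, 46, 80, 654] [429.3 342.9  40.4  74.6  87.9] [-78.2 334.3]
0.091 [227, 212, 53, 45, 1365] [563.2 -62.2  56.4  56.4  85.1] [108.4 -49.4]
[46.20128824 33.24154589 22.23027375] [559, 94, 81, 115, 621] [ 711.4 -158.2   11.2  175.9   79.1]
[48.21450617 53.64403292 49.25154321] [294, 152, 50, 50, 1944] [ 467.2 -363.9   55.2   56.3   37.7]
[117.39719626  44.04750779  39.78582555] [297, 238, 46, 33, 1284] [ 525.1 -441.6   55.5   43.1   36.7]
13.5333
```

View pics/w2.png

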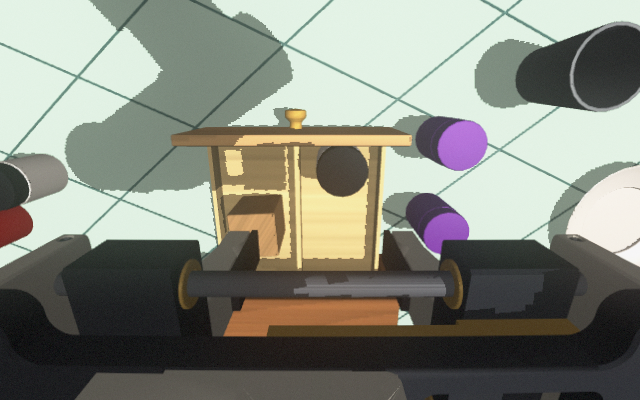

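View pics/w3.png

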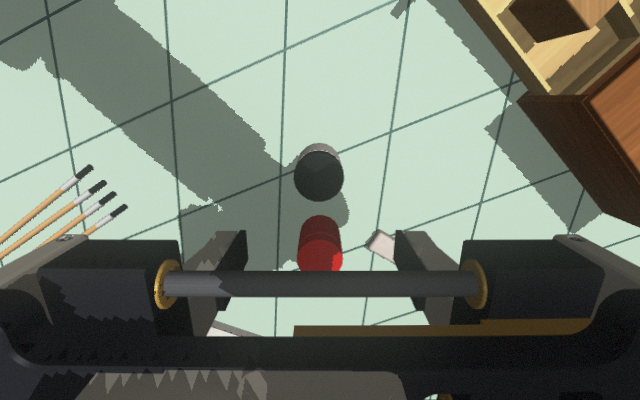

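Old jar now stands upright 29.5 mm behind the panel (pixel 342,171). New jar is at (319,172), 97 mm from the red one at (320,245). Both are as expected, so I go for the new jar.

Run:
```python
from h import *
n=[.4672,-.3639]
robot.goto([*n,.14],R(36)); robot.servo_line([*n,.037],speed=.08)
robot.move_gripper(0); print("grip",robot.read_grip_width()*88,robot.read_finger_force())
robot.servo_line([*n,.24],speed=.12); robot.dwell(.2); print("held",F(),robot.read_grip_width()*88)
X=.0915
robot.goto(D(X,.053,.24),R(YAW)); robot.servo_line(D(X,.053,.075),speed=.08)
robot.servo_line(D(X,.053,.0555),speed=.025); robot.dwell(.2); f1=F(); print(f1)
for z in np.arange(.055,.0505,-.0005):
    robot.servo_line(D(X,.053,z),speed=.01); f=F()-f1; print(round(z,4),np.round(f,2))
    if f[2]>2.5: break
robot.move_gripper(.84); robot.servo_line(D(X,.053,.16),speed=.12)
robot.goto(D(.04,.03,.25),R(YAW)); robot.dwell(.2); im,d,p=wrist("w4"); P=cloud("wrist",d,p)
for z in (.106,.097,.091):
  m=abs(P[...,2]-z)<.004
  k,l,s,c=cv2.connectedComponentsWithStats(m.astype(np.uint8))
  for i in range(1,k):
    if s[i,4]>400:
      r=cv2.minAreaRect((P[l==i][:,:2]*1000).astype(np.float32)); q=np.array(r[0])/1000-O
      print(z,s[i].tolist(),np.round(np.r_[r[0],r[1],r[2]],1),np.round([q@ex*1000,q@ey*1000],1))
print(robot.read_t())
```

```text
grip 57.41054457867156 30.00014337245375
held [-0.44939611  0.39170208 -2.18936127] 57.2539781175037
[-0.56618132  0.46923743 -2.43125521]
0.055 [ 0.49 -0.39  0.72]
0.0545 [-0.07 -0.47  0.42]
0.054 [ 0.03 -0.62  0.58]
0.0535 [-1.25 -0.78  6.95]
0.106 [171, 134, 241, 12, 2860] [456.9   2.6 245.1  11.4  82.3] [-5.6  0.7]
0.097 [563, 24, 77, 87, 894] [435.9 317.3  83.8  61.9  44.3] [-68.3 309.7]
0.097 [316, 146, 53, 51, 2097] [498.8  50.8  55.1  55.9  33.9] [29.5 54. ]
0.097 [317, 201, 49, 46, 1798] [560.2  42.8  55.3  55.5  82.3] [91.5 54.3]
0.091 [597, 26, 43, 81, 649] [428.5 344.1  75.   38.9   1.9] [-79.2 335.4]
0.091 [227, 211, 52, 46, 1369] [563.1 -62.1  56.3  56.   85.4] [108.3 -49.3]
26.325
```

View pics/w4.png

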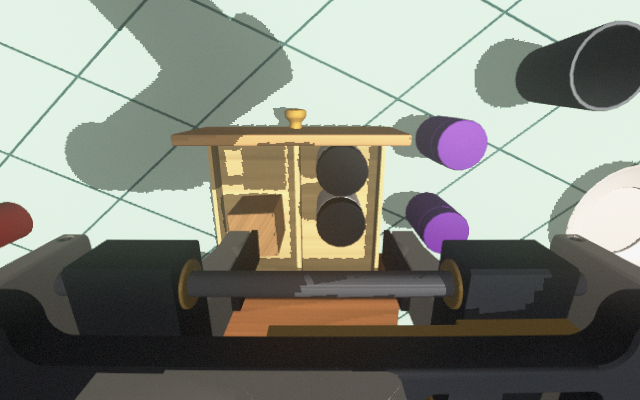

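Old jar (342,171) and new jar (340,222) stand in one row at x = 29.5 and 91.5 mm. The carton at (257,225) has not moved. Now I push the drawer shut.

Run:
```python
from h import *
robot.move_gripper(0)
robot.goto(D(-.05,0,.2),R(YAW)); robot.servo_line(D(-.05,0,.085),speed=.1); f0=F()
robot.servo_line(D(-.03,0,.085),speed=.05)
for x in np.arange(-.028,-.009,.002):
    robot.servo_line(D(x,0,.085),speed=.02); f=(F()-f0)[:2]@ex; 
    if f<-1.8: break
print("contact",x,f)
robot.servo_line(D(.125,0,.085),speed=.045); print("mid",(F()-f0)[:2]@ex,robot.read_t())
for x in np.arange(.129,.185,.0015):
    robot.servo_line(D(x,0,.085),speed=.02); f=(F()-f0)[:2]@ex
    if f<-7: break
print("end",x,f,robot.read_t(),robot.read_position())
```

```text
contact -0.010000000000000016 -0.9730215837528834
mid -1.4111880556747678 35.5833
end 0.16050000000000003 -7.339656490754277 41.1833 [ 0.62020923 -0.02006914  0.08491911]
```

Run:
```python
from h import *
for x in (.1610,.1615,.162):
    robot.servo_line(D(x,0,.085),speed=.01); robot.dwell(.15); f=F(); print(x,np.round(f,1),robot.read_position())
    if np.hypot(*f[:2])>20: break
robot.servo_line(D(.11,0,.085),speed=.06); robot.servo_line(D(.09,0,.25),speed=.15)
robot.dwell(.2); im,d,p=wrist("w5"); P=cloud("wrist",d,p)
q=(P[...,:2]-O)
for z in(.106,.112):
  m=(abs(P[...,2]-z)<.003)
  k,l,s,c=cv2.connectedComponentsWithStats(m.astype(np.uint8))
  for i in range(1,k):
    if s[i,4]>400:
      r=cv2.minAreaRect((P[l==i][:,:2]*1000).astype(np.float32)); c=np.array(r[0])/1000-O
      print(z,s[i].tolist(),np.round(np.r_[r[0],r[1],r[2]],1),np.round([c@ex*1000,c@ey*1000],1), np.percentile(q[l==i]@ex,[1,99]))
print(robot.read_t())
```

```text
0.161 [-8.7  3.5  5.2] [ 0.62022979 -0.02013292  0.08495943]
0.1615 [-10.6   3.9   6.4] [ 0.62020692 -0.0201245   0.08492191]
0.162 [-11.7   4.8   8.2] [ 0.62022124 -0.02011657  0.08493593]
44.9083
```

View pics/w5.png

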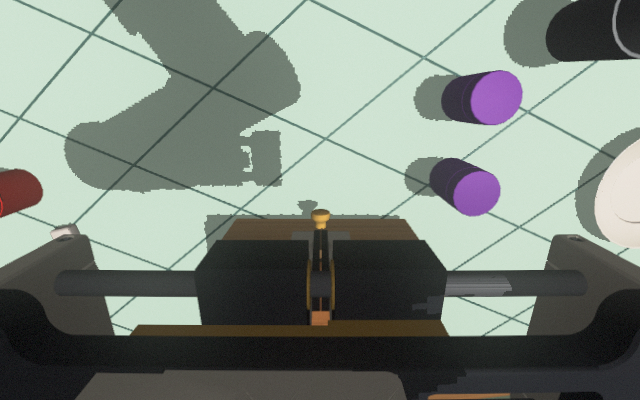

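The wrist view shows the panel against the chest, with the knob at (320,218). The tool stopped dead under rising force, so the drawer is at its stop. I retract and check from the top camera.

Run:
```python
from h import *
robot.goto([.40,-.25,.28],R(YAW)); robot.dwell(.2)
im,d=robot.grab_frame("top"); P=cloud("top",d); save("top1",im)
q=(P[...,:2]-O); X=q@ex; Y=q@ey
for y0 in(-.09,-.05,.05,.09):
    m=(abs(Y-y0)<.01)&(P[...,2]>.09)&(P[...,2]<.13)&(X>.1); print(y0,np.percentile(X[m],[1,99]))
print(robot.read_t(),F())
```

```text
-0.09 [0.1699366  0.40312259]
-0.05 [0.17013927 0.40331466]
0.05 [0.16975985 0.40290214]
0.09 [0.17009659 0.40346744]
46.2583 [-0.94939033  0.31907044 -0.30971424]
```

View pics/top1.png

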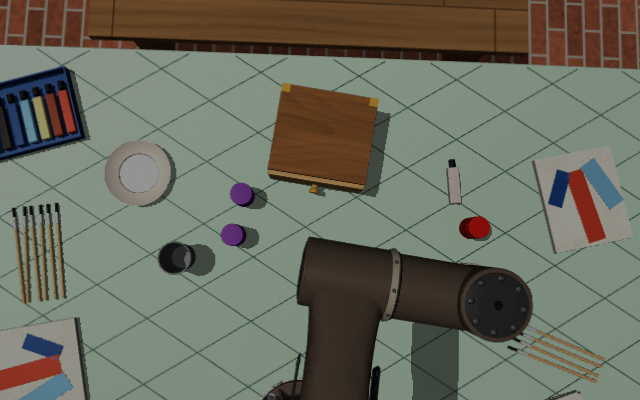

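The drawer is shut: the panel sits flush on the chest at (315,180). The cup (176,257), plate (139,173), tube (454,182) and the look-alikes have not moved.

```bash
python3 -c "
from rig import robot
print(robot.job_done())"
```

```text
the job is handed in; nothing more can be done
None
```

The job is handed in at about 46 s: the old jar stands up against the front panel, the new jar stands behind it in the same row, the drawer is gently shut, and the cup, plate, tube and look-alike jars were not moved.

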